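Fit the keyed stub arbor into the buffing head's pulley and hold it home

ROBOT

A 6-joint arm with a two-finger parallel gripper is mounted at the origin on a cart in front of the work surface, level with it; the furniture and walls round the work are solid. World frame = base frame: x ahead of the robot, y to its left, z up, the work surface at z = 0. Lengths are in m, angles in rad, forces in N, time in s.
With the tool pointing down it reaches from about 0.275 to 0.875 m from the base axis. Payload 12.5 kg.
Tool frame: the origin (TCP) lies on the centre line of the jaws, within the pads' length; the fingertips stand r.finger_overhang ahead of it and the grasp point (between the pads) lies 3 mm ahead of it (r.finger_overhang is the distance from the TCP to the fingertips, in m); z points along the fingers, y is the direction in which the jaws open and shut (so a half turn about z gives the same grasp; the last joint's range is limited). The gripper opens to 85 mm and grips with 20 to 120 N. Pads are 22 mm wide; open, the fingers measure 114 mm over their backs; the gripper's body (76 mm by 85 mm) begins 54 mm behind the grasp point. The pads swing forward as they close: fully open they stand 13 mm farther back than shut.
Start: joints at [-1.361, 0.351, 1.652, -0, 1.139, -0.085], TCP at [0.16, -0.526, 0.253] pointing down, gripper open.
Joint ranges: [-2.75, 2.75], [-0.79, 2.1], [0.01, 2.65], [-1.57, 4.71], [0.07, 3.14], [-2.87, 2.87]. Speed limits (rad/s): [2.22, 2.22, 2.79, 3.14, 3.14, 3.14].

INTERFACE

Orientations are given as a unit quaternion [x, y, z, w].
In Python, from cell import r, optics gives the robot as it stands. The module is installed in compiled form; this text tells all that it offers. Calls block until the motion is done:
- r.move_to(position, orientation): joint-space move of the TCP to a pose.
- r.move_linear(position, rot=None, vel=0.15): straight line of the TCP; rot=None keeps the orientation; vel is the mean speed in m/s.
- r.set_joints(angles): joint-space move.
- r.set_gripper(opening, squeeze=None): opening from 0.0 (shut) to 1.0 (fully open); squeeze is the grip in N (None keeps the last); returns when the fingers have stopped.
- r.sleep(seconds).
- r.inverse_kinematics(position, orientation): joint angles nearest the present ones, or None.
- optics.get_image(name): name is "scene" or "side" or "wrist"; returns a dict with "pixels" (480x640x3 uint8, red, green, blue), "depth" (480x640 float32, m along the optical axis (not along the pixel's ray), 0 where there is no reading), "fx", "fy", "cx", "cy" (pixels), "camera_from_world" (4x4, takes a point from world to camera coordinates); the wrist camera has in their place "mount" (4x4, takes a point from camera to tool coordinates, whose origin is the TCP and whose axes are the flange's). Camera axes: x right, y down, z forward; pixel columns grow to the right and rows downward; lengths in m; the calibration is good to about 2 mm. A picture is of the moment at which its call begins: read the wrist's pose just before it.
A pose or a line that the arm cannot do raises r.PlanningError and nothing moves.
- r.hand_in(): hands the job in, once; it reports no verdict.
Readings, each from a call of its own:
- r.current_t(): time.
- r.current_q(): joint angles.
- r.current_qvel(): joint speeds.
- r.current_effort(): joint torques, N m.
- r.current_tool_pos(): TCP position.
- r.current_ee_rot(): TCP orientation.
- r.current_contact_force(): force on the tool from outside, world axes, zero at the start.
- r.current_torque(): the same for the moment, N m.
- r.current_opening(): opening from 0.0 (shut) to 1.0 (fully open).
Only numpy, scipy, OpenCV 4.12 (cv2) and the standard library are available. Lean on these libraries where they do the work, as an engineer would, in place of code of your own. Each camera call takes 0.05 s, during which the arm holds its last target.

TASK

Lift the keyed stub arbor up and off its two-prong hook, lower its nose into the bore of the belt pulley and turn it until its brass key slips into the keyway. Keep pushing, against the spring in the bore, until the underside of the arbor's collar sits flush on the pulley's hub, and finish like that, still gripping the upright arbor and holding it fully home (the spring lifts it out if you let go) so that I can nip up the grub screw. Leave the hex key, the spanner and the glue bottle where they are.

Things in the scene. Friction and masses are not known exactly. Their poses are not given: they have to be found in the camera images.
- arbor_flats (a point): Loose bare-steel stub arbor, 117 mm long, 0.3 kg, hanging nose down. This point: on its axis, z up it, half-way up the two spanner flats to grip it by: 24 mm apart (facing +y and -y), 33 mm wide along x, 48 mm tall, clear down to the collar's upper face 24 mm below this point. Nose tip 80 mm below, collar underside 32 mm below. Threaded stub 19 mm thick, 13 mm tall on top of the flats.
- arbor_collar (a point): Point on the arbor's axis in the underside of its collar (48 mm diameter, 8 mm thick), 48 mm above the nose tip; axes as arbor_flats. Lies at pulley_mouth when the arbor is home.
- arbor_tip (a point): Centre of the arbor's nose tip, axes as arbor_flats. Shaft 18 mm in diameter, 48 mm long up to the collar, the lowest 6 mm tapered to 11 mm. A brass key, 6 mm wide with rounded ends, stands 4 mm out of the shaft on its -x side, from 15 to 45 mm above the tip; the lowest 15 mm have no key.
- arbor: The whole arbor: origin at the nose tip, axes as arbor_flats (z up along it, key on its -x side).
- rack_seat (a point): Midway between the prongs of the hook, level with their tops, 120 mm above the bench: the arbor's collar rests here. Prongs: 8 mm round bars along x, 41 mm apart between centres (33 mm gap, shaft with key passes), open end on the -x side, where the tips, 36 mm from here, turn up 12 mm higher than the prongs' tops.
- rack: Fixed plywood tool rack that carries the two-prong hook. Origin on the bench under rack_seat, same axes. Foot 125 x 140 mm, 18 mm thick; upright panel from 55 to 73 mm on the +x side of the origin, 140 mm wide, up to 155 mm above the bench.
- pulley_mouth (a point): Centre of the pulley bore's mouth, in the flat top face of the hub (56 mm diameter), 106 mm above the bench, z up. Bore 20 mm in diameter. Its keyway, a slot 8 mm wide reaching 14.5 mm from the axis, opens through the top face on this point's -x side; the key goes in only there.
- stand: Buffing head: fixed plywood board 150 x 150 x 18 mm with a green flange bearing that carries an aluminium two-step belt pulley, 92 mm diameter, bore upwards. Origin on the bench under the bore.
- pulley (a joint): Angle of the pulley in its bearing (rad, anticlockwise from above positive, 0 when keyway and board axes agree); already contained in the orientation of pulley_mouth. It turns only stiffly (0.2 N m).
- spring_pad (a joint): Travel (m) of the spring pad at the bottom of the bore: 0 untouched, 0.007 when the arbor is home. The nose meets it 41 mm below the mouth; it pushes up with 6 N at first and about 10 N at home, enough to lift the arbor if let go.
- hex_key: T-handle hex key, red handle, 123 x 75 x 14 mm, lying on the bench in front of the pulley's board; origin at its underside. Not to be disturbed.
- lathe_spanner: Flat steel open spanner, 186 x 46 x 8 mm, lying on the bench between rack and pulley; origin at its underside. Not to be disturbed.
- thin_glue: Small white and blue glue bottle with a red cap, 34 mm diameter, 95 mm tall, standing on the bench behind the spanner; origin at its underside. Not to be disturbed.
Things that resemble listed ones, but are neither listed nor needed, are in the scene too. What is shaped like the arbor but pink is not meant.

How it is judged:
On the way, in this order (a step that is already met when the one before it is completed fails the run):
1. the arbor is gripped and lifted up off the hook, touching neither hook nor rack (z of arbor_collar in the frame of rack_seat above 0.008 m and contact force between arbor and rack below 0.1 N and contact force between the fingers and arbor above 1 N), for 0.1 s.
2. the key has slipped into the keyway (z of arbor_collar in the frame of pulley_mouth below 0.026 m and horizontal distance between arbor_collar and pulley_mouth below 0.005 m and angle between the x axis of arbor_collar and the x axis of pulley_mouth, either way round below 0.25 rad), for 0.1 s.
At the end, for the whole second after the job is handed in: For the last second: key in keyway, collar within 2 mm of the hub face, axis within 3 mm of the bore's, arbor upright within 4 degrees and at rest, gripped with over 2 N and pressing on pulley and spring with over 4 N; hex key, spanner, glue bottle within 20 mm of their starts, bottle upright (z of arbor_collar in the frame of pulley_mouth below 0.002 m and horizontal distance between arbor_collar and pulley_mouth below 0.003 m and angle between arbor_collar's own z axis and vertical below 0.07 rad and angle between the x axis of arbor_collar and the x axis of pulley_mouth, either way round below 0.2 rad and contact force between the fingers and arbor above 2 N and contact force between arbor and stand above 4 N and linear speed of arbor below 0.02 m/s and distance of each of hex_key, lathe_spanner, thin_glue from where it was at the start of the episode below 0.02 m and angle between thin_glue's own z axis and vertical below 0.2 rad); the arm keeps its last pose, push and grip.
It fails at once if hex key, spanner or glue bottle moved by more than 20 mm, or the bottle tipped (distance of any of hex_key, lathe_spanner, thin_glue from where it was at the start of the episode above 0.02 m or angle between thin_glue's own z axis and vertical above 0.2 rad).
It also fails if it takes over 64 s, if anything falls off the work surface, if the arm or the gripper's body presses on something with over 40 N, if the wrist force passes 120 N, or if a joint passes its speed limit or range.

## Working session

There is one attempt and no reset: what is moved stays moved. The work goes in short steps, each a Python script; the robot and the scene stay as the last script left them, time stands still between calls to the robot, and variables do not carry over. Pictures are saved under pics/ and viewed, and the job is handed in when it is done.

```bash
mkdir -p pics
cat > h.py <<'E'
import numpy as np, cv2
from cell import r, optics
from scipy.spatial.transform import Rotation as R
def grab(n):
    p=np.array(r.current_tool_pos());q=np.array(r.current_ee_rot())
    im=optics.get_image(n)
    if 'mount' in im:
        T=np.eye(4);T[:3,:3]=R.from_quat(q).as_matrix();T[:3,3]=p
        im['wfc']=T@np.array(im['mount'])
    else: im['wfc']=np.linalg.inv(np.array(im['camera_from_world']))
    return im
def cloud(im):
    d=im['depth'];v,u=np.mgrid[:480,:640]
    P=np.stack([(u-im['cx'])/im['fx']*d,(v-im['cy'])/im['fy']*d,d,np.ones_like(d)],-1)
    W=(P@im['wfc'].T)[...,:3]; W[d==0]=np.nan
    return W
def save(im,n): cv2.imwrite('pics/'+n,im['pixels'][...,::-1])
E
python3 - <<'E'
from h import *
for n in("scene","side","wrist"):
    im=grab(n);save(im,n+'1.png');np.savez('/tmp/%s1.npz'%n,**im)
    print(n,im['wfc'].round(3).tolist(),im['fx'])
print(r.current_t(),r.finger_overhang,r.current_ee_rot(),r.current_opening())
E
```

```text
scene [[-0.789, -0.302, 0.535, 0.006], [-0.614, 0.391, -0.685, 0.652], [-0.003, -0.869, -0.494, 0.58], [0.0, 0.0, 0.0, 1.0]] 486.0545249441029
side [[-0.822, -0.371, 0.432, 0.06], [-0.569, 0.559, -0.603, 0.599], [-0.019, -0.741, -0.671, 0.797], [0.0, 0.0, 0.0, 1.0]] 560.0668184040214
wrist [[0.291, -0.911, -0.293, 0.236], [-0.957, -0.277, -0.088, -0.504], [-0.001, 0.306, -0.952, 0.374], [0.0, 0.0, 0.0, 1.0]] 413.9872017648666
0.15 0.022 [ 9.89156218e-01  1.46866485e-01 -3.07073713e-05 -4.59222620e-04] 1.0010508851963287
```

View pics/scene1.png

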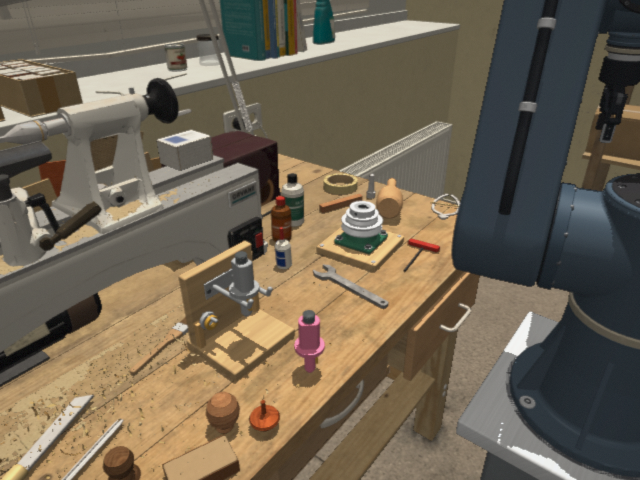

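View pics/side1.png

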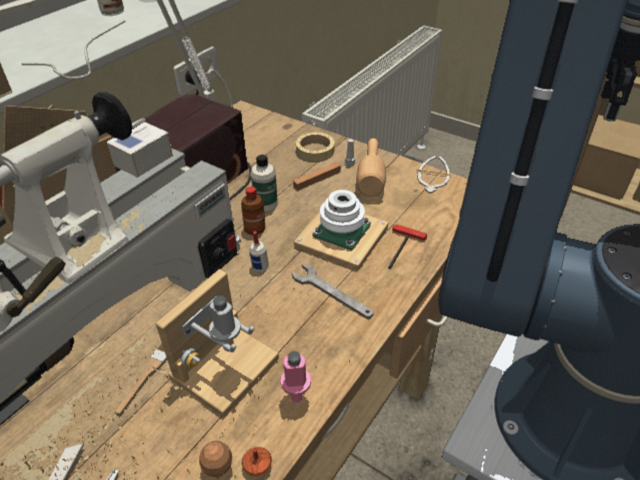

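View pics/wrist1.png

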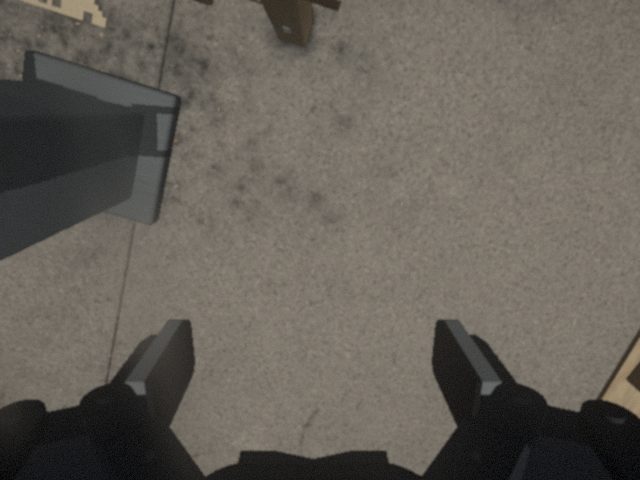

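The scene view shows the grey arbor on the rack hook at (243,275), the pulley bore at (362,208) and the pink decoy at (310,335). The side view shows the arbor at (221,318) and the bore at (342,198). Next I'll measure them.

Run:
```python
from h import *
for n,pts in(("scene",{'thread':(243,256),'flat':(243,275),'tipprong':(267,291),'hub':(362,203),'paneltop':(215,262),'foot':(255,345),'board':(330,247),'glue':(284,245),'spL':(330,272),'spR':(380,300),'pink':(309,315),'panL':(184,275),'panR':(248,245)}),
 ("side",{'thread':(221,301),'flat':(221,318),'hub':(343,193),'foot':(240,380),'board':(310,243)})):
    im=dict(np.load('/tmp/%s1.npz'%n));W=cloud(im)
    for k,(u,v) in pts.items(): print(n,k,W[v,u].round(3))
    # bench plane fit check
    m=np.abs(W[...,2]-0.106)<.004; c=W[m]; 
    if n: 
        s=c[(np.linalg.norm(c[:,:2]-W[pts['hub'][1],pts['hub'][0]][:2],axis=1)<.06)]; print('hub',len(s),s.mean(0),s.min(0),s.max(0))
        x=cv2.resize(im['pixels'][230:370,150:350] if n=='scene' else im['pixels'][260:420,130:330],None,fx=4,fy=4,interpolation=cv2.INTER_CUBIC)
        cv2.imwrite('pics/z%s.png'%n,x[...,::-1])
```

```text
scene thread [0.486 0.238 0.189]
scene flat [0.482 0.245 0.16 ]
scene tipprong [0.46  0.218 0.124]
scene hub [ 0.54  -0.167  0.106]
scene paneltop [0.551 0.241 0.154]
scene foot [0.477 0.24  0.018]
scene board [ 0.57  -0.089  0.018]
scene glue [0.611 0.017 0.058]
scene spL [ 0.52  -0.024  0.006]
scene spR [ 0.384 -0.004  0.008]
scene pink [0.376 0.217 0.117]
scene panL [0.558 0.298 0.157]
scene panR [0.55  0.169 0.153]
hub 226 [ 0.53052529 -0.15250644  0.10495482] [ 0.50403076 -0.18151927  0.10203467] [ 0.55967302 -0.12579989  0.10768765]
side thread [0.488 0.238 0.192]
side flat [0.484 0.248 0.167]
side hub [ 0.539 -0.171  0.105]
side foot [0.471 0.246 0.017]
side board [ 0.565 -0.088  0.018]
hub 372 [ 0.52948715 -0.1514107   0.10576144] [ 0.50142691 -0.18222964  0.102034  ] [ 0.55765947 -0.12534582  0.10974874]
```

View pics/zscene.png

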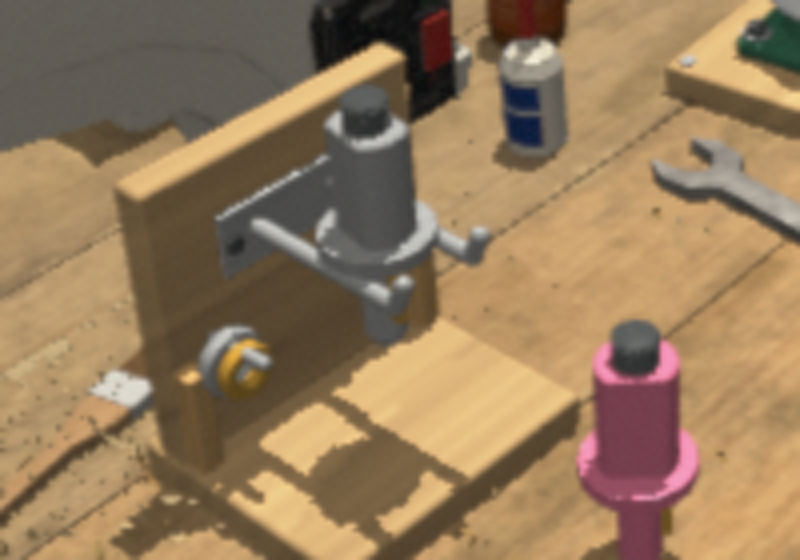

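View pics/zside.png

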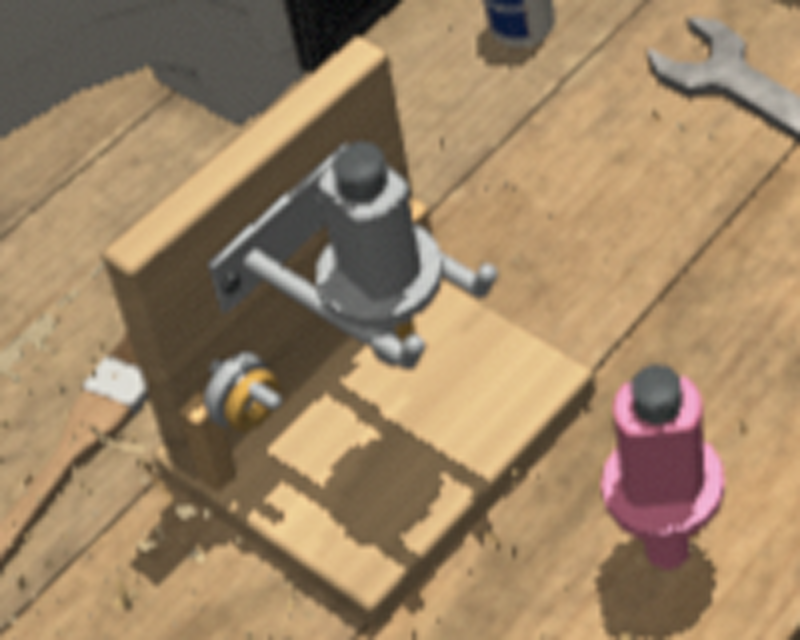

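Run:
```python
from h import *
q=[1,0,0,0]
for n,p in(('pul',[0.53,-0.152,0.27]),('arb',[0.488,0.238,0.36])):
    print(n,np.round(r.inverse_kinematics(p,q),2), np.round(r.inverse_kinematics(p,[0,1,0,0]),2))
    r.move_to(p,q)
    im=grab('wrist');save(im,n+'1.png');np.savez('/tmp/%s1.npz'%n,**im)
    print(r.current_t(),np.round(r.current_q(),3),r.current_tool_pos())
```

```text
pul [-0.36  0.34  1.63 -0.    1.18  1.21] [-0.36  0.34  1.63 -0.    1.18 -1.93]
2.1083 [-0.365  0.336  1.629 -0.     1.176  1.207] [ 0.52978818 -0.15272636  0.26996819]
arb [ 0.37  0.25  1.52 -0.    1.37  1.94] [ 0.37  0.25  1.52 -0.    1.37 -1.2 ]
3.65 [ 0.366  0.25   1.524 -0.     1.368  1.938] [0.48837283 0.23707819 0.35965444]
```

View pics/pul1.png

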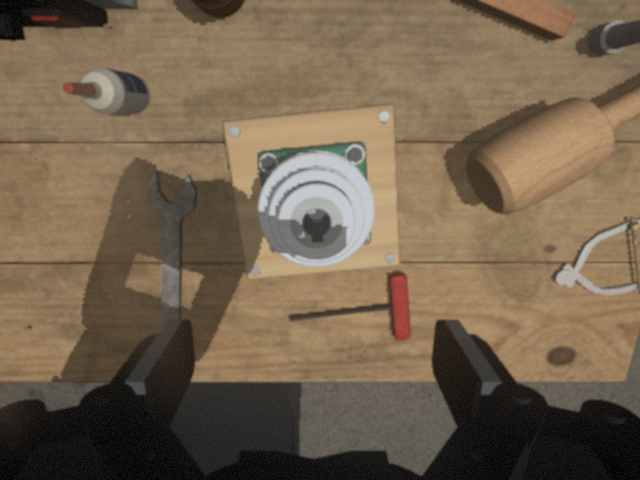

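View pics/arb1.png

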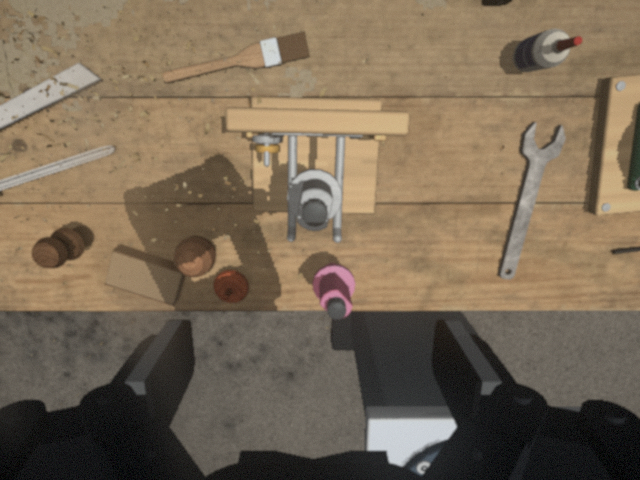

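Run:
```python
from h import *
for n,(u0,v0,w,h) in (('pul',(240,140,160,140)),('arb',(220,90,200,150))):
    im=dict(np.load('/tmp/%s1.npz'%n));W=cloud(im)
    x=cv2.resize(im['pixels'][v0:v0+h,u0:u0+w],None,fx=4,fy=4,interpolation=cv2.INTER_CUBIC)
    cv2.imwrite('pics/z%s.png'%n,x[...,::-1])
    if n=='pul':
        m=np.abs(W[...,2]-0.106)<.003;m&=np.linalg.norm(W[...,:2]-[.53,-.152],axis=2)<.05
        c=W[m];print('hub',len(c),c.mean(0),c.min(0),c.max(0),(c.min(0)+c.max(0))/2)
        (cc,rad)=cv2.minEnclosingCircle(c[:,:2].astype(np.float32));print(cc,rad)
        # board yaw
        m=np.abs(W[...,2]-0.018)<.003;m&=np.linalg.norm(W[...,:2]-[.53,-.152],axis=2)<.13
        print('board',cv2.minAreaRect((W[m][:,:2]*1000).astype(np.float32)))
    else:
        near=np.linalg.norm(W[...,:2]-[.488,.238],axis=2)<.045
        for z in(.189,.176,.128):
            m=near&(np.abs(W[...,2]-z)<.003);c=W[m]
            if len(c)>5: print(z,len(c),c.mean(0),cv2.minEnclosingCircle(c[:,:2].astype(np.float32)),cv2.minAreaRect((c[:,:2]*1000).astype(np.float32)))
        m=np.abs(W[...,2]-.155)<.004;m&=(W[...,0]>.53)&(W[...,0]<.6)&(np.abs(W[...,1]-.235)<.1)
        print('panel',cv2.minAreaRect((W[m][:,:2]*1000).astype(np.float32)))
```

```text
hub 4038 [ 0.53478544 -0.15505756  0.10627806] [ 0.50577574 -0.18249736  0.1030332 ] [ 0.56153614 -0.12744157  0.10884532] [ 0.53365594 -0.15496946  0.10593926]
(0.5335723161697388, -0.15510237216949463) 0.028179718181490898
board ((516.8648681640625, -157.8846893310547), (183.92999267578125, 152.2951202392578), 5.656286716461182)
0.189 527 [0.4969785  0.2358744  0.18941949] ((0.4965183734893799, 0.2358132153749466), 0.009632006287574768) ((496.6971130371094, 235.9006805419922), (18.454137802124023, 18.713966369628906), 17.81664276123047)
0.176 659 [0.49935147 0.23590248 0.17616191] ((0.49652132391929626, 0.23590490221977234), 0.016657980158925056) ((496.62957763671875, 235.86093139648438), (24.020919799804688, 32.874237060546875), 78.41038513183594)
0.128 1158 [0.49926774 0.23672763 0.12822912] ((0.48486360907554626, 0.2355661392211914), 0.03573377802968025) ((488.932373046875, 235.87661743164062), (48.06230163574219, 62.9316291809082), 88.54621124267578)
panel ((560.0769653320312, 233.8328857421875), (139.92739868164062, 18.014911651611328), 88.63899993896484)
```

View pics/zpul.png

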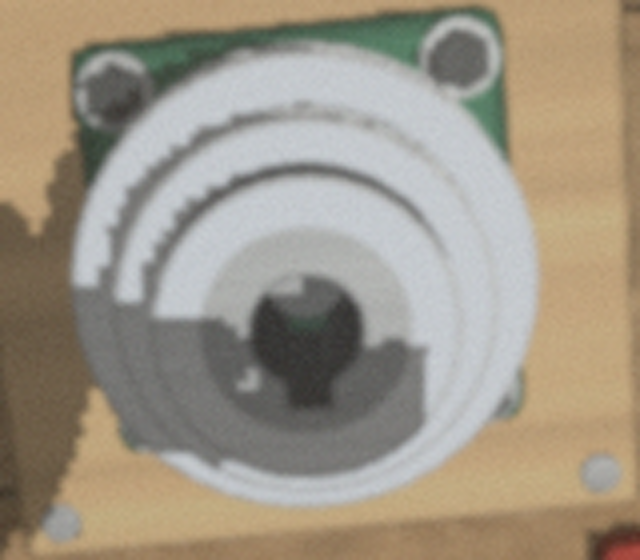

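View pics/zarb.png

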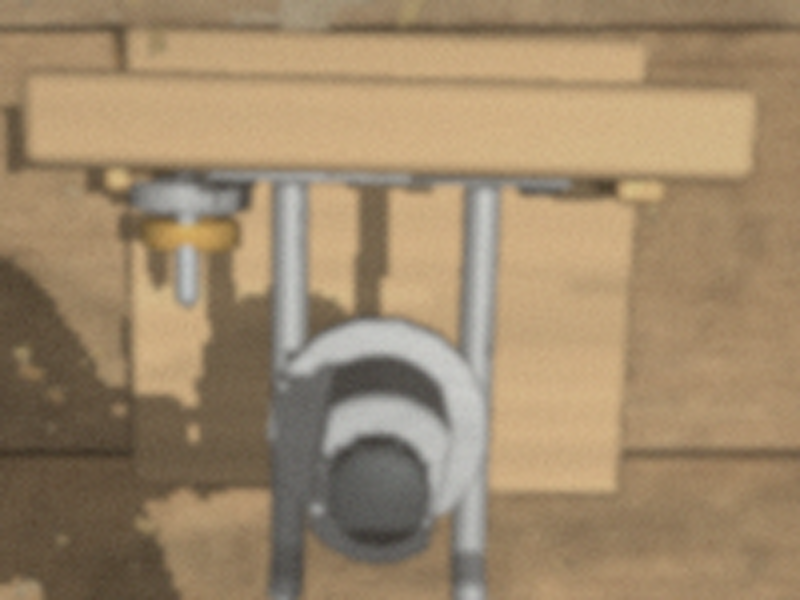

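The arbor axis is near (0.4966, 0.2359) with yaw about -11.6°. The measured 24 x 33 mm flats, 19 mm stub and tops at 0.176 and 0.189 match the given sizes. The hub measures 28.2 mm in radius at z = 0.106, with its centre near (0.5336, -0.155) and the keyway toward -x. I'll re-measure both from closer, using the yaw the tool will have when it works on them.

```bash
cat >> h.py <<'E'
def quat(yaw): return (R.from_euler('z',yaw)*R.from_quat([1,0,0,0])).as_quat()
def rect(c):
    (cx,cy),(w,h),a=cv2.minAreaRect((c[:,:2]*1000).astype(np.float32))
    if w<h: a+=90
    a=(a+90)%180-90
    return np.round([cx,cy,max(w,h),min(w,h),a],2)
E
python3 - <<'E'
from h import *
r.move_to([.4966,.2359,.30],quat(np.radians(-11.6)))
im=grab('wrist');W=cloud(im);save(im,'arb2.png')
near=np.linalg.norm(W[...,:2]-[.4966,.2359],axis=2)<.03
for z in(.189,.176):
    c=W[near&(np.abs(W[...,2]-z)<.003)];print(z,len(c),rect(c),cv2.minEnclosingCircle(c[:,:2].astype(np.float32)),c[:,2].mean())
print(r.current_tool_pos(),R.from_quat(r.current_ee_rot()).as_euler('zyx',degrees=True))
r.move_to([.5336,-.155,.21],quat(0))
im=grab('wrist');W=cloud(im);save(im,'pul2.png');np.savez('/tmp/pul2.npz',**im)
print(r.current_tool_pos(),R.from_quat(r.current_ee_rot()).as_euler('zyx',degrees=True))
m=(np.abs(W[...,2]-0.106)<.003)&(np.linalg.norm(W[...,:2]-[.5336,-.155],axis=2)<.04)
c=W[m];print(len(c),cv2.minEnclosingCircle(c[:,:2].astype(np.float32)),c.mean(0))
# rectified top view of plane z=.106, 0.2mm/px, up=+x left=+y
s=.00015;N=500
jj,ii=np.meshgrid(np.arange(N),np.arange(N))
X=.5336-(ii-N/2)*s;Y=-.155-(jj-N/2)*s
Pw=np.stack([X,Y,np.full_like(X,.106),np.ones_like(X)],-1)@np.linalg.inv(im['wfc']).T
mu=(Pw[...,0]/Pw[...,2]*im['fx']+im['cx']).astype(np.float32);mv=(Pw[...,1]/Pw[...,2]*im['fy']+im['cy']).astype(np.float32)
rec=cv2.remap(im['pixels'],mu,mv,cv2.INTER_CUBIC);cv2.imwrite('pics/rec.png',rec[...,::-1])
print(r.current_t())
E
```

```text
0.189 774 [496.45 235.83  18.88  18.63 -48.68] ((0.49659568071365356, 0.2358555644750595), 0.009725702926516533) 0.18942498354557266
0.176 896 [496.93 235.58  32.61  23.66 -12.23] ((0.4965595602989197, 0.23575237393379211), 0.01683712564408779) 0.17619093056750249
[0.49715674 0.2356571  0.30138109] [ 1.14365677e+01  4.60395913e-02 -1.79980868e+02]
[ 0.53400548 -0.15414208  0.21045892] [-6.97170542e-02  4.07344391e-02  1.79992160e+02]
6005 ((0.5335181951522827, -0.1552734076976776), 0.028268644586205482) [ 0.5349356  -0.15510526  0.10627004]
5.5917
```

View pics/rec.png

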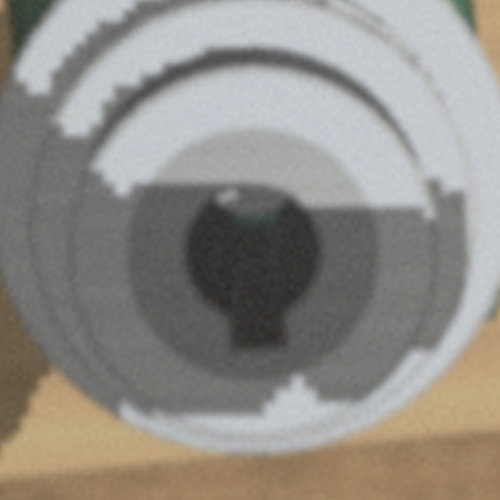

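View pics/arb2.png

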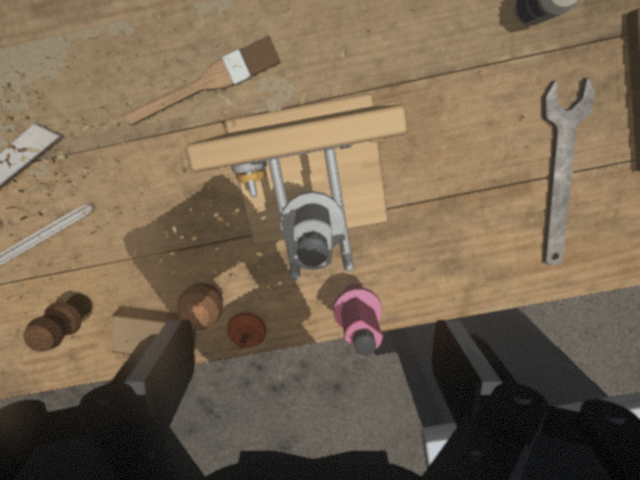

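The rectified view of the hub plane shows the bore centred at about (253,253) and the slot centred at about column 259 in rows 320–345, so the keyway yaw is about +4°. I'll refine that and then grasp.

Run:
```python
from h import *
g=cv2.GaussianBlur(cv2.imread('pics/rec.png',0),(0,0),2).astype(float)
for v in range(230,348,8):
    row=g[v,150:360]; d=np.diff(row); 
    a=150+np.argmin(d[:110]);b=150+100+np.argmax(d[100:]);print(v,a,b,(a+b)/2,b-a)
yaw=np.radians(-11.9)
q=quat(yaw)
P=np.array([.4966,.2358])
r.move_to([*P,.30],q)
r.move_linear([*P,.157],vel=.12); r.sleep(.2)
print('pos',r.current_tool_pos(),'F',np.round(r.current_contact_force(),2),r.current_t())
im=grab('scene');save(im,'pre.png')
cv2.imwrite('pics/zpre.png',cv2.resize(im['pixels'][200:360,150:350],None,fx=4,fy=3.7)[...,::-1])
```

```text
230 184 310 247.0 126
238 184 315 249.5 131
246 185 318 251.5 133
254 183 319 251.0 136
262 185 311 248.0 126
270 187 315 251.0 128
278 189 311 250.0 122
286 192 304 248.0 112
294 193 301 247.0 108
302 210 288 249.0 78
310 217 283 250.0 66
318 226 283 254.5 57
326 227 284 255.5 57
334 229 280 254.5 51
342 227 286 256.5 59
pos [0.49675742 0.23585766 0.15740772] F [-0.27 -0.2   0.49] 8.625
```

View pics/zpre.png

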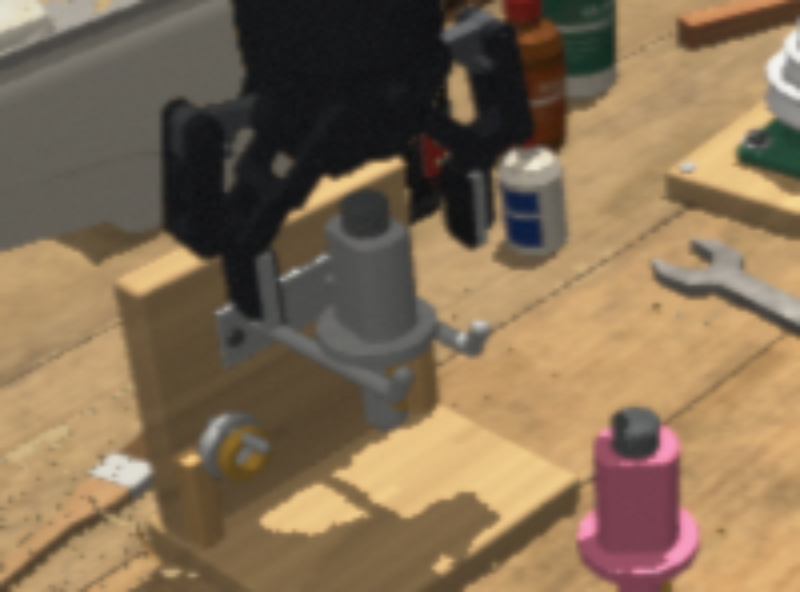

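The jaws stand either side of the flats, clear of the rack. I'll close and lift.

Run:
```python
from h import *
r.set_gripper(0.0,squeeze=90); r.sleep(.2)
print('open',r.current_opening(),'F',np.round(r.current_contact_force(),2),r.current_tool_pos())
p=np.array(r.current_tool_pos())
r.move_linear(p+[0,0,.015],vel=.05); r.sleep(.2)
print('F',np.round(r.current_contact_force(),2))
r.move_linear(p+[0,0,.11],vel=.12); r.sleep(.2)
print(r.current_tool_pos(),'F',np.round(r.current_contact_force(),2),r.current_t())
im=grab('scene');save(im,'lift.png')
cv2.imwrite('pics/zlift.png',cv2.resize(im['pixels'][150:330,150:350],None,fx=4,fy=3.3)[...,::-1])
```

```text
open 0.26716370687924684 F [-0.64 -0.04  4.86] [0.49670532 0.23583816 0.15718005]
F [ 0.26 -0.17 -3.25]
[0.49651569 0.23576709 0.26652016] F [ 0.32 -0.83 -3.64] 11.2583
```

View pics/zlift.png

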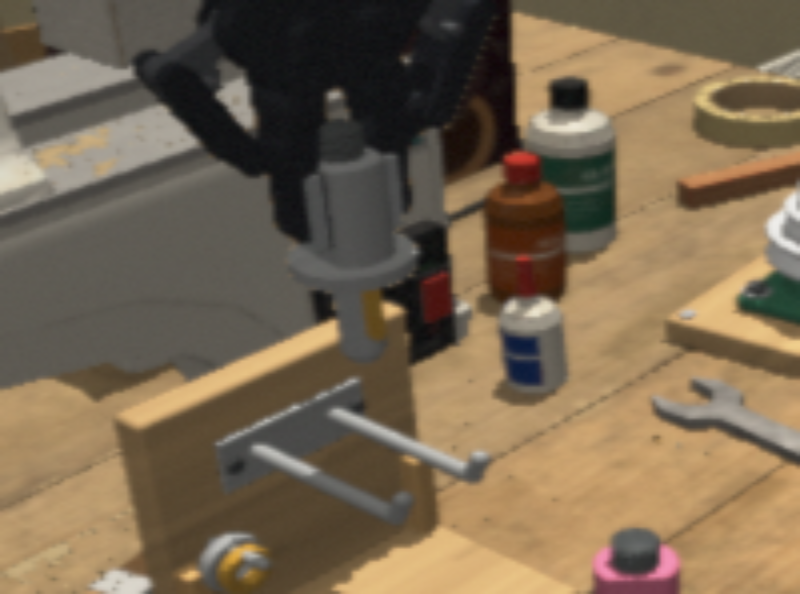

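The arbor hangs upright in the jaws and the force reads its 3 N weight. It's clear of the hook, with the brass key facing -x. I'll carry it over the pulley.

Run:
```python
from h import *
q=quat(np.radians(3.7))
r.move_linear([.5335,-.1553,.267],rot=q,vel=.2)
r.move_linear([.5335,-.1553,.205],vel=.1); r.sleep(.3)
print(r.current_tool_pos(),'F',np.round(r.current_contact_force(),2),np.round(r.current_torque(),3),r.current_q().round(2) if hasattr(r.current_q(),'round') else r.current_q(),r.current_t())
o=[]
for n in('scene','side'):
    im=grab(n); u,v=(362,185) if n=='scene' else (342,175)
    o.append(cv2.resize(im['pixels'][v-60:v+60,u-40:u+40],None,fx=5,fy=5,interpolation=cv2.INTER_CUBIC))
cv2.imwrite('pics/above.png',np.hstack(o)[...,::-1])
```

```text
[ 0.53362526 -0.15535664  0.20538607] F [ 0.17  0.32 -3.71] [0.034 0.045 0.002] [-0.37  0.41  1.69 -0.    1.04  1.14] 14.4917
```

View pics/above.png

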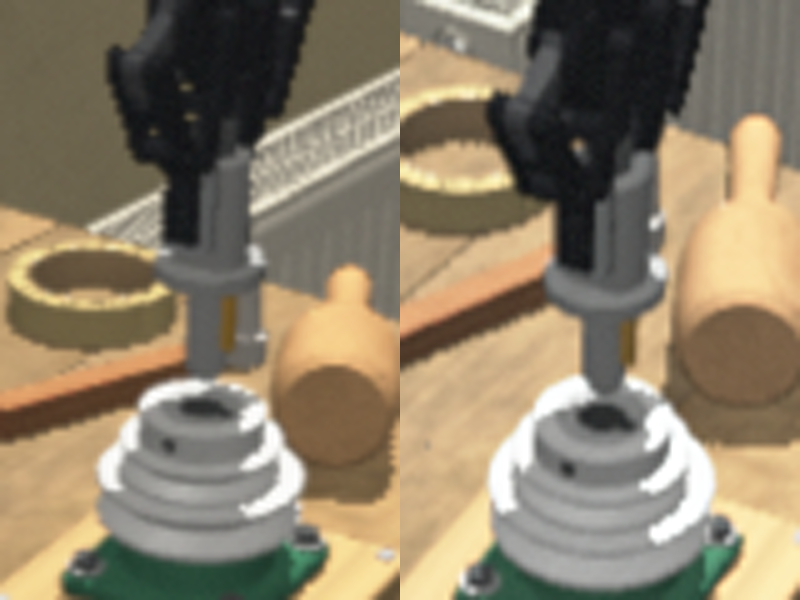

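In both views the nose sits over the bore. I'll descend in small steps and watch the force.

Run:
```python
from h import *
F0=np.array(r.current_contact_force())
for z in (.192,.188,.184,.181,.178,.175,.172,.169,.166):
    r.move_linear([.5335,-.1553,z],vel=.03); r.sleep(.1)
    f=np.array(r.current_contact_force())-F0
    print(z,np.round(r.current_tool_pos(),4),np.round(f,2),np.round(r.current_torque(),2),round(r.current_t(),2))
    if f[2]>12 or np.hypot(*f[:2])>12: break
```

```text
0.192 [ 0.5336 -0.1553  0.1921] [ 0.13 -0.41  0.13] [-0.04  0.   -0.  ] 15.28
0.188 [ 0.5335 -0.1553  0.188 ] [ 0.5   0.35 -0.52] [ 0.02  0.03 -0.03] 15.66
0.184 [ 0.5335 -0.1553  0.184 ] [ 1.03 -0.35 -1.52] [-0.01 -0.08 -0.02] 16.04
0.181 [ 0.5335 -0.1553  0.181 ] [-0.55 -0.36 -0.43] [-0.04 -0.01  0.  ] 16.39
0.178 [ 0.5335 -0.1553  0.178 ] [-0.21 -0.91 -1.2 ] [-0.   -0.02 -0.01] 16.74
0.175 [ 0.5335 -0.1553  0.175 ] [-0.11 -0.17 -1.51] [ 0.02  0.03 -0.01] 17.09
0.172 [ 0.5335 -0.1553  0.172 ] [-0.31 -0.36 -0.11] [ 0.02  0.01 -0.01] 17.44
0.169 [ 0.5335 -0.1553  0.169 ] [ 0.73  0.61 -0.54] [-0.03 -0.04  0.02] 17.79
0.166 [ 0.5335 -0.1553  0.166 ] [ 0.19 -0.08 -1.14] [-0.04  0.03 -0.01] 18.14
```

The key slipped in with no resistance. Next I'll push against the spring until the collar seats.

Run:
```python
from h import *
for z in (.158,.152,.149,.147,.145,.144,.1432,.1427,.1422,.1417,.1412):
    r.move_linear([.5335,-.1553,z],vel=.02); r.sleep(.15)
    f=np.array(r.current_contact_force())
    print(z,np.round(r.current_tool_pos(),4),np.round(f,2),np.round(r.current_torque(),2),round(r.current_t(),2))
    if f[2]>22 or np.hypot(*f[:2])>15: break
```

```text
0.158 [ 0.5336 -0.1553  0.1581] [-0.03  0.42 -3.38] [-0.03 -0.03 -0.04] 18.84
0.152 [ 0.5335 -0.1553  0.1521] [-0.25  0.36 -2.8 ] [-0.01 -0.02 -0.03] 19.44
0.149 [ 0.5338 -0.1554  0.1494] [ 1.07 -1.01  2.36] [-0.   -0.08  0.02] 19.89
0.147 [ 0.5337 -0.1554  0.1472] [-0.39 -0.74  3.66] [-0.16 -0.24 -0.02] 20.29
0.145 [ 0.5337 -0.1554  0.1452] [ 0.65 -0.4   6.05] [-0.08 -0.28  0.01] 20.69
0.144 [ 0.5337 -0.1554  0.1443] [ 1.22 -0.19  5.97] [-0.08 -0.25  0.04] 21.09
0.1432 [ 0.5338 -0.1554  0.1435] [ 1.1  -0.4   5.74] [-0.05 -0.23 -0.  ] 21.49
0.1427 [ 0.5338 -0.1554  0.1433] [0.13 0.39 8.09] [ 0.03 -0.04 -0.02] 21.89
0.1422 [ 0.5338 -0.1554  0.1432] [-2.2   0.09 13.19] [ 0.14  0.28 -0.01] 22.29
0.1417 [ 0.5339 -0.1554  0.1432] [-3.49  1.29 19.3 ] [ 0.28  0.7  -0.02] 22.69
0.1412 [ 0.5339 -0.1555  0.1432] [-5.38  1.27 24.95] [0.41 1.08 0.03] 23.09
```

The collar stopped hard at TCP z = 0.1432, which is exactly the predicted home height. I'll ease the push slightly and check that it holds.

Run:
```python
from h import *
r.move_linear([.5336,-.1554,.1416],vel=.02)
for i in range(4):
    r.sleep(.4);print(np.round(r.current_tool_pos(),4),np.round(r.current_contact_force(),2),np.round(r.current_torque(),2),round(r.current_opening(),3),R.from_quat(r.current_ee_rot()).as_euler('zyx',degrees=True).round(2),round(r.current_t(),2))
o=[]
for n in('scene','side'):
    im=grab(n);save(im,n+'_end.png'); u,v=(362,200) if n=='scene' else (342,190)
    W=cloud(im); 
    m=(np.linalg.norm(W[...,:2]-[.5336,-.1553],axis=2)<.0245)&(abs(W[...,2]-.114)<.004);print(n,'collar top z',np.median(W[m][:,2]),m.sum())
    o.append(cv2.resize(im['pixels'][v-60:v+60,u-40:u+40],None,fx=5,fy=5,interpolation=cv2.INTER_CUBIC))
cv2.imwrite('pics/end.png',np.hstack(o)[...,::-1])
```

```text
[ 0.5339 -0.1554  0.1432] [-5.12  2.1  21.06] [ 0.39  0.85 -0.06] 0.274 [-3.7000e+00  6.0000e-02  1.7998e+02] 23.74
[ 0.5339 -0.1554  0.1432] [-3.79  1.28 22.21] [ 0.37  0.86 -0.05] 0.269 [-3.7000e+00  6.0000e-02  1.7998e+02] 24.14
[ 0.5339 -0.1554  0.1432] [-4.95  1.82 21.04] [ 0.38  0.84 -0.02] 0.268 [-3.7000e+00  6.0000e-02  1.7998e+02] 24.54
[ 0.5339 -0.1555  0.1432] [-4.15  2.08 20.19] [0.39 0.87 0.02] 0.274 [-3.7000e+00  6.0000e-02  1.7998e+02] 24.94
scene collar top z 0.11322007314207833 111
side collar top z 0.11410015937932749 121
```

View pics/end.png

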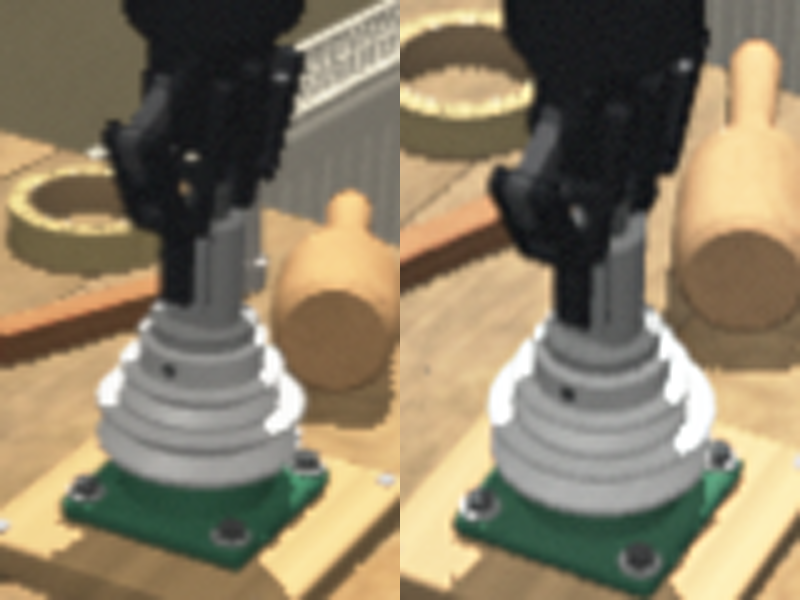

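View pics/side_end.png

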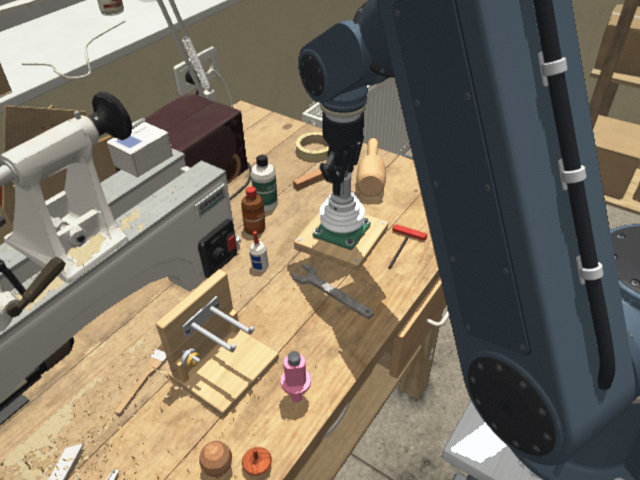

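The collar sits flush on the hub in both views: its top measures 0.113 to 0.114 m against the expected 0.114. The hex key, spanner and bottle are where they were. I'm handing in.

```bash
python3 -c "
from h import *
r.hand_in(); print(r.current_t())"
```

```text
the job is handed in; nothing more can be done
the job is handed in; nothing more can be done
```

The arbor is fully home in the pulley, with its key in the keyway. The arm is still gripping it upright and pressing it down, so you can nip up the grub screw.

I gripped it by the flats with the squeeze set to 90 N, lifted it straight off the hook and lined its yaw up with the keyway, which measured about 3.7°. The key went in with no resistance, so I didn't need to turn it to search for the slot. I then pushed against the spring until the collar stopped hard.

Last checks before handing in:
- **Height:** the tool stopped at z = 0.1432 m, exactly where I had calculated home to be. The cameras put the collar's top at 0.1132 and 0.1141 m, against 0.114 m when flush.
- **Push:** the wrist reads about 21 N upward and steady, plus about 5 N sideways and 1 N m of moment from pressing. The grip isn't slipping.
- **Upright:** the tool is tilted by less than 0.1°.
- **Other items:** the hex key, spanner and glue bottle look unmoved in the final side view. I checked that by eye and did not measure it.

I handed in just after 25 s of the 64 s allowed, and no check failed or disagreed.

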